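# Hang the test-lead rack on its two hooks

## Task

Pick up the blue test-lead rack by its black grip and hang it on the stand's two brass hooks, comb side out towards you, with a hook through each of its two slots. The hooks are not quite level, so feel it down: while still holding it, press lightly (about 10 N) until both hooks bear it, keep that for a moment, never pushing on the stand with more than 20 N, and only then let go and leave it hanging still. Do not shift the other things on the bench.

Things in the scene. Friction and masses are not known exactly. Their poses are not given: they have to be found in the camera images.
- rack: Blue test-lead rack standing upright on the bench, 0.35 to 0.6 kg. Origin at the underside, middle of its upright plate (4 mm thick in x, 240 mm wide in y, 92 mm high); x to its back, z up. A flat comb of teeth sticks out 59 mm to -x at the foot. Two slots through the plate, 12 mm wide, 34 mm high (z = 46 to 80 mm), centred at y = +80 and -80 mm.
- grip (a point): Point to grip on the rack: 130 mm above its underside, on the plate's middle plane, in a black rubber-covered grip 12 mm thick (x), 60 mm wide (y), from 105 to 147 mm above the underside. Pinched across its thickness (along x), the rack can turn a little in the plane of its plate under load.
- eye_l (a point): Middle of the upper edge of the rack's left slot (y = +80, z = 80 mm in the rack's frame): this edge rests on the left hook's arm.
- eye_r (a point): Middle of the upper edge of the rack's right slot (y = -80, z = 80 mm in the rack's frame): this edge rests on the right hook's arm.
- stand: Aluminium bench stand, fixed, 340 mm wide (y), 226 mm high. Origin on the bench under its bars; hooks point to its -x (front), z up. Upper bar z = 185 to 215, lower bar z = 135 to 155, front faces at x = -6 mm; posts and 180 mm long feet at y = +-155 mm. Rubber buffers on the lower bar end at x = -18 mm: the plate, hanging plumb, leans on them with its middle at x = -20 mm.
- hook_l: Left hook, at y = +80 mm on the stand. The pose read is its dark bracket's: origin on the upper bar's centre plane at the nominal height of the arm's centre line (200 mm), axes as the stand's. The brass hook on it is a 6 mm round bar: the arm runs to -x, free from 12 to 31 mm out, then turns up at 34 mm, its top 12 mm above the arm's centre line. Rigid: a few mm too far overloads it.
- hook_r: Right hook, at y = -80 mm on the stand; built and measured like the left one. Each brass hook was screwed to its bracket by hand through a vertical slot and sits anywhere from 7 mm below to 7 mm above nominal, each for itself. That height is NOT in the pose read: feel for it. The hooks are tight and do not move.
- short_rack: Bystander, to be left alone: grey lead rack, 140 mm wide, no grip, standing upright. Origin at its underside.
- screwdriver: Bystander, to be left alone: red-handled screwdriver 190 mm long, lying flat. Origin at its underside.
- spool: Bystander, to be left alone: metal solder spool, 56 mm diameter, 46 mm high, standing on its flange. Origin at its underside.
- bottle: Bystander, to be left alone: white bottle with blue cap, 48 mm diameter, 110 mm high, standing. Origin at its underside.
- board: Bystander, to be left alone: green circuit board 60 x 90 mm on four short pillars, 20 mm high in all, lying near or under the stand. Origin at its underside.
- meter: Bystander, to be left alone: yellow hand multimeter 150 x 75 x 38 mm lying on its back. Origin at its underside.
- tray: Bystander, to be left alone: grey parts tray 100 x 140 x 30 mm holding adaptors. Origin at its underside.
Things that resemble listed ones, but are neither listed nor needed, are in the scene too. What is shaped like the rack but brown is not meant.

How it is judged:
By the outcome, as a careful person would: the job done as asked, in the order asked, and still so for the second after the job is handed in, with the robot touching nothing.
It also fails if it takes over 64 s, if anything falls off the work surface, if the arm or the gripper's body presses on something with over 40 N, if the wrist force passes 120 N, or if a joint passes its speed limit or range.

## Robot

A 7-joint arm with a two-finger parallel gripper is mounted at the origin on the work surface. World frame = base frame: x ahead of the robot, y to its left, z up, the work surface at z = 0. Lengths are in mm, angles in rad, forces in N, time in s.
With the tool pointing down it reaches from about 425 to 875 mm from the base axis. Payload 8.4 kg.
Tool frame: the origin (TCP) lies between the finger pads; the fingertips stand 17 mm ahead of it and the grasp point (between the pads) lies 2 mm behind it (env.finger_overhang is the distance from the TCP to the fingertips, in mm); x points along the fingers, y is the direction in which the jaws open and shut, and the axes are right-handed (so a half turn about x gives the same grasp; the last joint's range is limited). The gripper opens to 85 mm and grips with 20 to 120 N. Pads are 22 mm wide; open, the fingers measure 114 mm over their backs; the gripper's body (76 mm by 85 mm) begins 54 mm behind the grasp point. The pads swing forward as they close: fully open they stand 13 mm farther back than shut.
Start: joints at [-1.265, 0.333, 0.04, 1.465, -0.013, 1.343, -0.059], TCP at [255.991, 597.439, 248.308] pointing down, gripper open.
Joint ranges: [-2.58, 2.58], [-0.38, 2.09], [-1.3, 1.39], [0.25, 2.4], [-1.5, 4.64], [0.08, 2.09], [-2.65, 2.65]. Speed limits (rad/s): [2.22, 2.22, 2.79, 2.79, 3.14, 3.14, 3.14].

## Interface

Orientations are given as [roll, pitch, yaw] about the fixed x, y, z axes, in that order (R = Rz(yaw) Ry(pitch) Rx(roll)).
In Python, from plant import env, optics gives the robot as it stands. The module is installed in compiled form; this text tells all that it offers.
- The arm moves only by the shell command python3 -m crank 'ROWS'. ROWS is JSON, a list of rows, each an object of numbers: "wx", "wy", "wz": the turn, a rotation vector about the tool's x, y, z in degrees; "tx", "ty", "tz": the shift along the tool's x, y, z in mm; "claw": the gripper command: -1 is shut, 1 is fully open, values between are in proportion. In form: [{"wx": .., "wy": .., "wz": .., "tx": .., "ty": .., "tz": .., "claw": ..}, ...]. A call has 1 to 8 rows; each row shifts and turns the commanded pose from where the row before left it, along the tool's axes as they then stand; what a row does not reach is not made up. A row lasts 1/8 s, in which the tool goes at most 62.5 mm and 10.7 degrees, less where a joint would pass 70% of its speed; a pose out of reach is approached as far as the arm can. A call is refused whole if a number of a shift passes 62.5 or a number of a turn 10.7, either way. A call with a gripper value outside its range is refused whole. The fingers move at their own pace and stop on an object; the grip force is fixed at half the most. Time passes only in rows, so rows that do not move let the fingers close. It gives the time, the measured TCP pose, the force and the opening at its end, in the units of the state.
- env.sense(): the state, without advancing time (a new reading comes with each control period).
- optics.camera(name): name is "side" or "top" or "wrist"; returns a dict with "pixels" (420x560x3 uint8, blue, green, red), "fx", "fy", "cx", "cy" (pixels), "dist" ([k1, k2, p1, p2, k3] as OpenCV has them; the pictures are not rectified), "R" (3x3) and "t" (3): a world point X has camera coordinates R X + t; the wrist camera has in their place "hand_eye" (4x4, takes a point from camera to tool coordinates, whose origin is the TCP and whose axes are the tool frame's). Camera axes: x right, y down, z forward; pixel columns grow to the right and rows downward; lengths in mm; the calibration is good to about 2 mm. A picture is of the moment at which its call begins: read the wrist's pose just before it. There is no depth.
- env.finish_job(): hands the job in, once; it reports no verdict.
The state is a dict: "t": time; "q": joint angles; "joint_vel": joint speeds; "effort": joint torques, N m; "ee_pos": TCP position; "tcp_rot": TCP orientation; "force": force on the tool from outside, world axes, zero at the start; "moment": the same for the moment, N m; "grip_width": opening from 0.0 (shut) to 1.0 (fully open).
Only numpy, scipy, OpenCV 4.12 (cv2) and the standard library are available. Lean on these libraries where they do the work, as an engineer would, in place of code of your own. Each camera call takes 0.05 s, during which the arm holds its last target.

## Working session

There is one attempt and no reset: what is moved stays moved. The work goes in short steps, Python scripts to look and compute and a shell command to move; the robot and the scene stay as the last step left them, time stands still between calls to the robot, and variables do not carry over. Pictures are saved under pics/ and viewed, and the job is handed in when it is done.

```bash
ls; mkdir -p pics
cat > h.py <<'E'
import numpy as np, cv2, pickle
from plant import env, optics
from scipy.spatial.transform import Rotation as Ro
def snap(n,tag):
    s=env.sense(); c=optics.camera(n); c['s']=s
    cv2.imwrite(f'pics/{tag}.png',c['pixels']); pickle.dump(c,open(f'pics/{tag}.pkl','wb')); return c
def load(tag): return pickle.load(open(f'pics/{tag}.pkl','rb'))
def Rt(c):
    if 'hand_eye' in c:
        s=c['s']; T=np.eye(4); T[:3,:3]=Ro.from_euler('xyz',s['tcp_rot']).as_matrix(); T[:3,3]=s['ee_pos']
        W=T@np.array(c['hand_eye']); R=W[:3,:3].T; return R,-R@W[:3,3]
    return np.array(c['R']),np.array(c['t'])
def K(c): return np.array([[c['fx'],0,c['cx']],[0,c['fy'],c['cy']],[0,0,1.]])
def ray(c,uv):
    R,t=Rt(c); p=cv2.undistortPoints(np.array(uv,float).reshape(-1,1,2),K(c),np.array(c['dist'],float)).reshape(-1,2)
    d=np.c_[p,np.ones(len(p))]@R; return -R.T@t,d/np.linalg.norm(d,axis=1)[:,None]
def onz(c,uv,z):
    o,d=ray(c,uv); return o+d*((z-o[2])/d[:,2])[:,None]
def tri(obs):
    A=np.zeros((3,3));b=np.zeros(3);L=[]
    for c,uv in obs:
        o,d=ray(c,[uv]);d=d[0];P=np.eye(3)-np.outer(d,d);A+=P;b+=P@o;L.append((o,P))
    X=np.linalg.solve(A,b); return X,[np.linalg.norm(P@(X-o)) for o,P in L]
def proj(c,X):
    R,t=Rt(c); return cv2.projectPoints(np.array(X,float).reshape(-1,1,3),cv2.Rodrigues(R)[0],t,K(c),np.array(c['dist'],float))[0].reshape(-1,2)
E
python3 - <<'E'
from h import *
for n in ('side','top','wrist'): c=snap(n,n+'0')
s=env.sense()
for k in s: print(k,np.round(s[k],3))
for n in ('side','top'):
    R,t=Rt(load(n+'0')); print(n,-R.T@t, R[2])
print(np.round(load('wrist0')['hand_eye'],3))
E
```

```text
pics
t 0.15
q [-1.265  0.334  0.04   1.466 -0.013  1.343 -0.059]
joint_vel [ 0.    -0.001 -0.    -0.002  0.    -0.001 -0.   ]
effort [ 4.0000e-03 -6.5905e+01  1.3680e+00 -4.0587e+01  1.7000e-02  1.0000e-02
  0.0000e+00]
ee_pos [255.871 597.171 247.636]
tcp_rot [-1.478  1.57  -1.883]
force [ 0.411 -0.505 -0.63 ]
moment [-0.064 -0.035 -0.003]
grip_width 0.999
side [ -156.99649969 -1024.13203518   951.88970668] [ 0.49776263  0.64005948 -0.58528303]
top [ 243.61520386 -116.95983863 2065.38948546] [ 0.15306855  0.00275036 -0.98821175]
[[-0.00000e+00 -3.27000e-01  9.45000e-01 -1.25772e+02]
 [ 1.00000e+00  1.00000e-03  1.00000e-03  6.71000e-01]
 [-1.00000e-03  9.45000e-01  3.27000e-01 -8.39500e+01]
 [ 0.00000e+00  0.00000e+00  0.00000e+00  1.00000e+00]]
```

View pics/side0.png

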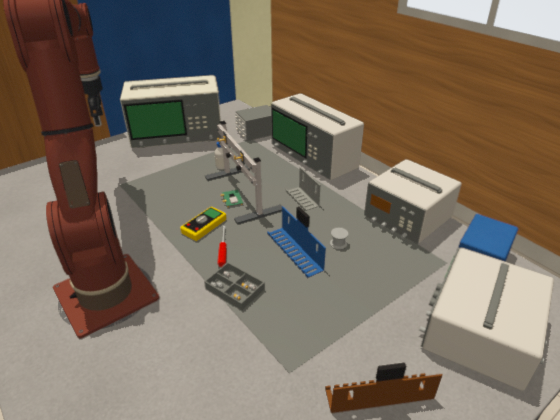

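View pics/top0.png

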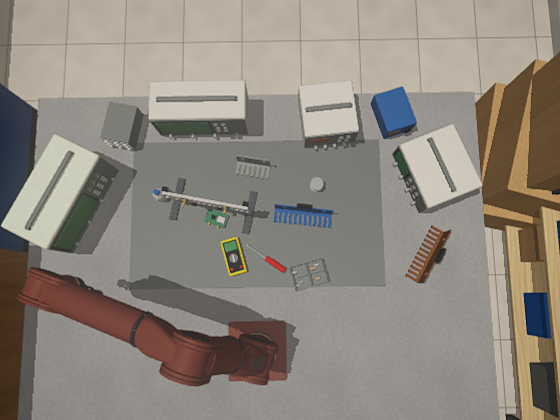

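View pics/wrist0.png

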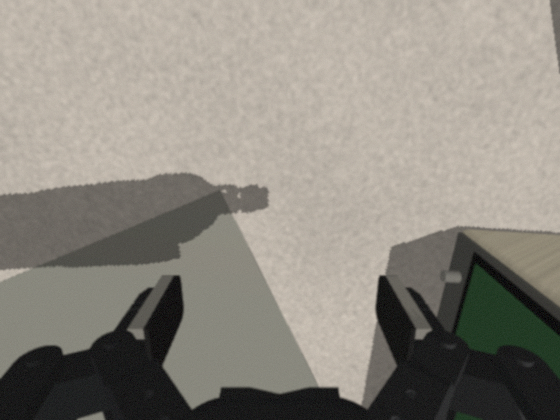

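The blue rack with a black grip is at top (304,213) and side (297,245). The brown lookalike is at top (430,253) and side (385,390). The blue box at top (393,112) is not a rack. The blue one fits the description, so I'll confirm it enlarged.

Run:
```python
from h import *
a=load('side0')['pixels'][110:280,190:360]; b=load('top0')['pixels'][140:290,145:345]
cv2.imwrite('pics/c1.png',cv2.resize(a,None,fx=3.5,fy=3.5,interpolation=cv2.INTER_CUBIC))
cv2.imwrite('pics/c2.png',cv2.resize(b,None,fx=4,fy=4,interpolation=cv2.INTER_CUBIC))
```

```text
(no output)
```

View pics/c1.png

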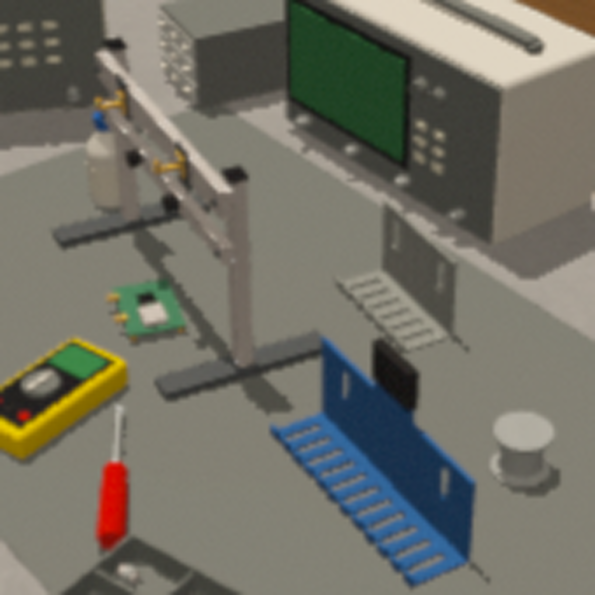

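View pics/c2.png

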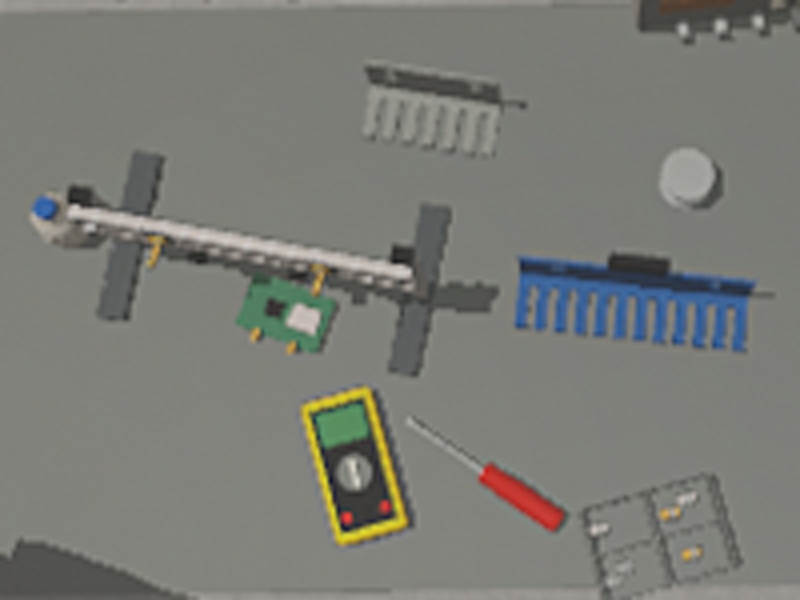

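Confirmed: the blue rack with black grip stands with its comb toward the robot, and the stand's brass hooks point the same way. Next, rough positions from the two views.

Run:
```python
from h import *
s=load('side0');t=load('top0')
S=lambda x,y:(190+(x+.5)/3.5-.5,110+(y+.5)/3.5-.5); T=lambda x,y:(145+(x+.5)/4-.5,140+(y+.5)/4-.5)
for n,a,b in [('plateL',(323,340),(520,260)),('plateR',(472,488),(753,285)),('grip top',(395,350),(640,263)),('hookL tip',(100,100),(152,262)),('hookR tip',(158,165),(318,288)),('bar top L',(103,52),(72,210)),('bar top R',(228,190),(410,272)),('spool',(523,430),(690,177))]:
    X,e=tri([(s,S(*a)),(t,T(*b))]); print(n,X.round(1),np.round(e,1))
print(onz(t,[T(520,260),T(753,285)],92).round(1)); print('grip',onz(t,[T(640,263)],147))
print('bar',onz(t,[T(72,210),T(410,272)],215))
q=env.sense(); print(Ro.from_euler('xyz',q['tcp_rot']).as_matrix().round(3))
```

```text
plateL [574.4 -81.   92.7] [0.8 0.8]
plateR [ 547.4 -314.7   86.3] [0.3 0.3]
grip top [ 559.9 -198.8  155.2] [0.2 0.2]
hookL tip [557.8 265.3 205.7] [1.2 1.2]
hookR tip [528.4 108.5 210.2] [3.1 3.1]
bar top L [607.2 339.3 216.8] [0.7 0.7]
bar top R [543.8  20.  217.5] [0.4 0.4]
spool [ 665.7 -256.1   51.3] [0.9 0.9]
[[ 575.2  -81.3   92. ]
 [ 546.7 -314.2   92. ]]
grip [[ 561.43637517 -199.27473964  147.        ]]
bar [[608.15153955 339.46091984 215.        ]
 [544.49609176  19.96579831 215.        ]]
[[-0.     0.394  0.919]
 [-0.001  0.919 -0.394]
 [-1.    -0.001  0.   ]]
```

```bash
python3 -m crank '[{"tx":-14,"ty":-36,"tz":42},{"tx":-14,"ty":-36,"tz":42},{"tx":-14,"ty":-36,"tz":42},{"tx":-14,"ty":-36,"tz":42},{"tx":-14,"ty":-36,"tz":42},{"tx":-14,"ty":-36,"tz":42},{"tx":-14,"ty":-36,"tz":42},{"tx":-14,"ty":-36,"tz":42}]'; python3 -m crank '[{"wx":-6},{"wx":-6},{"wy":-10},{"wy":-10},{"wy":-10},{"tx":0}]'
python3 - <<'E'
from h import *
c=snap('wrist','w1'); print(c['s']['ee_pos'],c['s']['t'],c['fx'],Ro.from_euler('xyz',c['s']['tcp_rot']).as_matrix().round(3),c['s']['force'])
E
```

```text
[255.87097396 597.17136849 247.63554483] 0.15 339.27071465022215 [[-0.     0.394  0.919]
 [-0.001  0.919 -0.394]
 [-1.    -0.001  0.   ]] [ 0.41053173 -0.50486295 -0.62951354]$[0]: bad value
$[0]: bad value
```

View pics/w1.png

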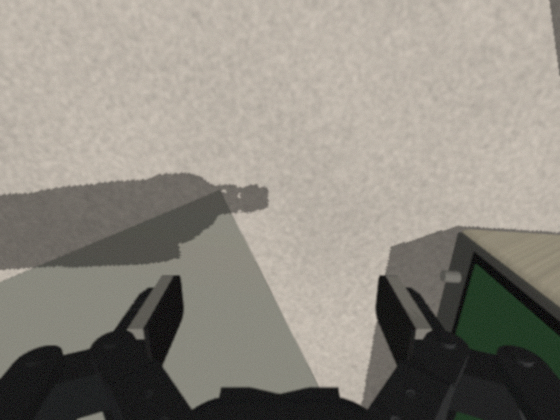

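Both calls were refused, so nothing moved and the picture is unchanged. Rows seem to need every key.

```bash
python3 -m crank '[{"wx":0,"wy":0,"wz":0,"tx":-14,"ty":-36,"tz":42,"claw":1},{"wx":0,"wy":0,"wz":0,"tx":-14,"ty":-36,"tz":42,"claw":1},{"wx":0,"wy":0,"wz":0,"tx":-14,"ty":-36,"tz":42,"claw":1},{"wx":0,"wy":0,"wz":0,"tx":-14,"ty":-36,"tz":42,"claw":1},{"wx":0,"wy":0,"wz":0,"tx":-14,"ty":-36,"tz":42,"claw":1},{"wx":0,"wy":0,"wz":0,"tx":-14,"ty":-36,"tz":42,"claw":1},{"wx":0,"wy":0,"wz":0,"tx":-14,"ty":-36,"tz":42,"claw":1},{"wx":0,"wy":0,"wz":0,"tx":-14,"ty":-36,"tz":42,"claw":1}]'; python3 -m crank '[{"wx":-6,"wy":0,"wz":0,"tx":0,"ty":0,"tz":0,"claw":1},{"wx":-6,"wy":0,"wz":0,"tx":0,"ty":0,"tz":0,"claw":1},{"wx":0,"wy":-10,"wz":0,"tx":0,"ty":0,"tz":0,"claw":1},{"wx":0,"wy":-10,"wz":0,"tx":0,"ty":0,"tz":0,"claw":1},{"wx":0,"wy":-10,"wz":0,"tx":0,"ty":0,"tz":0,"claw":1},{"wx":0,"wy":0,"wz":0,"tx":0,"ty":0,"tz":0,"claw":1},{"wx":0,"wy":0,"wz":0,"tx":0,"ty":0,"tz":0,"claw":1}]'
python3 - <<'E'
from h import *
c=snap('wrist','w2'); print(c['s']['ee_pos'],c['s']['t'],c['fx'],Ro.from_euler('xyz',c['s']['tcp_rot']).as_matrix().round(3),c['s']['force'])
E
```

```text
t: 1.2
ee_pos: [451.9, 198.6, 360.9]
tcp_rot: [1.549, 1.57, 1.144]
force: [0.5, 0.7, -0.3]
grip_width: 0.998
t: 2.08
ee_pos: [451.7, 200.0, 360.7]
tcp_rot: [0.001, 1.049, -0.195]
force: [-0.2, -0.7, 0.0]
grip_width: 1.0
[451.66265137 200.02333769 360.65696396] 2.075 339.27071465022215 [[ 0.489  0.195  0.85 ]
 [-0.097  0.981 -0.169]
 [-0.867  0.     0.498]] [-0.217357   -0.65894364  0.04527621]
```

View pics/w2.png

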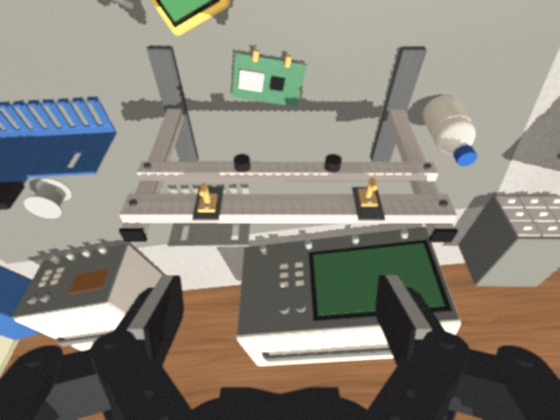

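The wrist view shows both hooks, right at (207,200) and left at (370,195), with their dark brackets and the bar. I'll enlarge it.

Run:
```python
from h import *
p=load('w2')['pixels']
a=p[165:235,165:245];b=p[165:235,330:410]
f=lambda q:cv2.resize(q,None,fx=5,fy=5,interpolation=cv2.INTER_CUBIC)
cv2.imwrite('pics/c3.png',np.hstack([f(a),f(b)]))
cv2.imwrite('pics/c4.png',cv2.resize(p[150:250,110:465],None,fx=2.2,fy=2.2,interpolation=cv2.INTER_CUBIC))
```

```text
(no output)
```

View pics/c3.png

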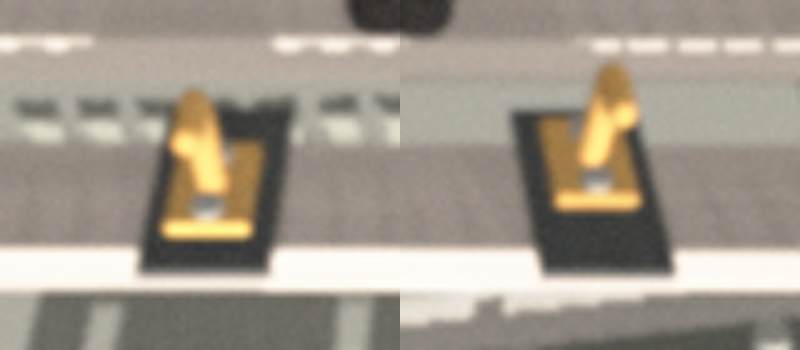

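View pics/c4.png

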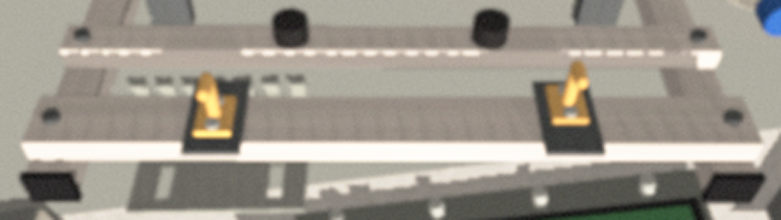

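Run:
```python
from h import *
from scipy.optimize import least_squares
c=load('w2'); top=load('top0')
P=lambda x,y,:(110+(x+.5)/2.2-.5,150+(y+.5)/2.2-.5)
obj=[(-6,-170,215),(-6,170,215),(-6,-170,185),(-6,170,185),(-6,-155,200),(-6,155,200),(-6,-155,145),(-6,155,145)]
img=[P(24,141),(P(762,141)),P(46,97),P(738,97),P(50,116),P(733,116),P(82,34),P(700,34)]
obj=np.array(obj,float);img=np.array(img)
def W(p,X):
    ca,sa=np.cos(p[2]),np.sin(p[2]); return np.c_[p[0]+ca*X[:,0]-sa*X[:,1],p[1]+sa*X[:,0]+ca*X[:,1],X[:,2]+p[3]]
r=least_squares(lambda p:(proj(c,W(p,obj))-img).ravel(),[576,180,-.196,0],loss='soft_l1')
p=r.x;print(p, np.degrees(p[2])); print((proj(c,W(p,obj))-img).round(1).tolist())
# intersect ray with stand plane x=xs
def onx(uv,xs):
    o,d=ray(c,[uv]);n=np.array([np.cos(p[2]),np.sin(p[2]),0]);o2=p[:3]*[1,1,0]
    k=(xs-(o-o2)@n)/(d[0]@n);X=o+k*d[0]-[p[0],p[1],p[3]]
    return np.array([X@n,X@np.array([-n[1],n[0],0]),X[2]])
A=lambda x,y:(165+(x+.5)/5-.5,165+(y+.5)/5-.5);B=lambda x,y:(330+(x-400+.5)/5-.5,165+(y+.5)/5-.5)
print('R bracket',onx(A(165,108),-9).round(1),onx(A(293,108),-9).round(1),onx(A(140,270),-9).round(1),onx(A(268,270),-9).round(1))
print('R brass',onx(A(175,141),-12).round(1),onx(A(255,141),-12).round(1),onx(A(162,229),-12).round(1),onx(A(252,229),-12).round(1))
print('R screw',onx(A(208,206),-12).round(1),'armroot',onx(A(212,180),-12),'tip base',onx(A(193,100),-34),'tip top',onx(A(183,140),-34))
print('L bracket',onx(B(513,112),-9).round(1),onx(B(640,112),-9).round(1),onx(B(545,270),-9).round(1),onx(B(672,270),-9).round(1))
print('L brass',onx(B(540,118),-12).round(1),onx(B(625,118),-12).round(1),onx(B(555,200),-12).round(1),onx(B(640,200),-12).round(1))
print('L screw',onx(B(597,181),-12).round(1),'armroot',onx(B(595,155),-12),'tip base',onx(B(612,75),-34),'tip top',onx(B(626,112),-34))
np.save('stand.npy',p)
```

```text
[ 5.85238571e+02  1.83916200e+02 -1.96053330e-01 -7.84410151e+00] -11.233028360130026
[[-1.4, -0.1], [1.4, -0.1], [-2.6, -1.7], [2.5, -1.7], [6.0, 0.2], [-5.1, 0.2], [4.5, 1.5], [-5.0, 1.5]]
R bracket [ -9.  -96.7 179. ] [ -9.  -69.3 179. ] [ -9.  -94.6 223.8] [ -9.  -69.4 223.8]
R brass [-12.  -92.1 191.6] [-12.  -75.5 191.6] [-12.  -91.  215.7] [-12.  -73.2 215.7]
R screw [-12.  -82.8 209.6] armroot [-12.         -82.93768696 202.57583194] tip base [-34.         -83.2705179  201.46870439] tip top [-34.         -83.61053966 212.20601231]
L bracket [ -9.   69.1 180.2] [ -9.   96.2 180.2] [ -9.   69.2 223.8] [ -9.   94.1 223.8]
L brass [-12.   73.6 184.9] [-12.   91.5 184.9] [-12.   73.1 208. ] [-12.   90.2 208. ]
L screw [-12.   82.5 202.8] armroot [-12.          83.31772039 195.59698293] tip base [-34.          82.44797577 194.52146557] tip top [-34.          83.315178   204.74136716]
```

Run:
```python
from h import *
from scipy.optimize import least_squares
c=load('w2'); top=load('top0')
P=lambda x,y,:(110+(x+.5)/2.2-.5,150+(y+.5)/2.2-.5)
A=lambda x,y:(165+(x+.5)/5-.5,165+(y+.5)/5-.5);B=lambda x,y:(330+(x-400+.5)/5-.5,165+(y+.5)/5-.5)
img=np.array([P(24,141),(P(762,141)),P(46,97),P(738,97),P(50,116),P(733,116),P(82,34),P(700,34)])
bi=np.array([[A(165,108),A(293,108),A(140,270),A(268,270)],[B(513,112),B(640,112),B(545,270),B(672,270)]]).mean(1)
def W(p,X):
    X=np.array(X,float);ca,sa=np.cos(p[2]),np.sin(p[2]); return np.c_[p[0]+ca*X[:,0]-sa*X[:,1],p[1]+sa*X[:,0]+ca*X[:,1],X[:,2]+p[3]]
def f(p):
    h,s=p[4],p[5]
    o=[(-6,-h,215),(-6,h,215),(-6,-h,185),(-6,h,185),(-7,-s,200),(-7,s,200),(-7,-s,145),(-7,s,145)]
    b=[(-9,-80,200),(-9,80,200)]
    return np.r_[(proj(c,W(p,o))-img).ravel(),2*(proj(c,W(p,b))-bi).ravel(),p[3]/2]
r=least_squares(f,[576,180,-.196,0,170,155],loss='soft_l1');p=r.x
print(p.round(3)); print(f(p).round(1))
def onx(uv,xs):
    o,d=ray(c,[uv]);n=np.array([np.cos(p[2]),np.sin(p[2]),0]);o2=p[:3]*[1,1,0]
    k=(xs-(o-o2)@n)/(d[0]@n);X=o+k*d[0]-[p[0],p[1],p[3]]
    return np.array([X@n,X@np.array([-n[1],n[0],0]),X[2]]).round(1)
print('Rbr',onx(A(165,108),-9),onx(A(268,270),-9),'brass',onx(A(175,141),-12),onx(A(252,229),-12),'tipbase',onx(A(193,100),-34),'top',onx(A(183,140),-34),'root',onx(A(212,180),-12))
print('Lbr',onx(B(513,112),-9),onx(B(672,270),-9),'brass',onx(B(540,118),-12),onx(B(640,200),-12),'tipbase',onx(B(612,75),-34),'top',onx(B(626,112),-34),'root',onx(B(595,155),-12))
# top view check
T=lambda x,y:(145+(x+.5)/4-.5,140+(y+.5)/4-.5)
print(proj(top,W(p,[(0,170,215),(0,-170,215)])), T(72,210),T(412,272))
np.save('stand.npy',p)
```

```text
[ 5.77617e+02  1.85038e+02 -1.96000e-01  7.65000e-01  1.62546e+02
  1.55220e+02]
[ 0.4  1.6 -0.5  1.7 -0.7 -0.8  0.4 -0.8  0.3  0.8  0.4  0.8 -0.2  0.9
 -0.4  1.   0.1 -1.  -0.  -1.7  0.4]
Rbr [ -9.  -93.8 178. ] [ -9.  -67.3 221.5] brass [-12.  -89.3 190.3] [-12.  -70.9 213.7] tipbase [-34.  -80.5 200.5] top [-34.  -80.8 210.9] root [-12.  -80.4 201. ]
Lbr [ -9.   67.1 179.1] [ -9.   91.5 221.4] brass [-12.   71.5 183.8] [-12.   87.6 206.2] tipbase [-34.   79.8 193.8] top [-34.   80.7 203.7] root [-12.   80.9 194.1]
[[159.33818967 191.44857873]
 [247.55215096 207.59619702]] (162.625, 192.125) (247.625, 207.625)
```

Stand fit: centre (577.6,185), yaw −0.196. By vision, the right arm is at z≈201 and the left at z≈194.5. Next I look at the rack from above, with the tool turned for the grasp.

```bash
python3 -m crank '[{"wx":0,"wy":10,"wz":0,"tx":0,"ty":0,"tz":0,"claw":1},{"wx":0,"wy":10,"wz":0,"tx":0,"ty":0,"tz":0,"claw":1},{"wx":0,"wy":10,"wz":0,"tx":0,"ty":0,"tz":0,"claw":1}]'; python3 -m crank '[{"wx":0,"wy":0,"wz":0,"tx":4,"ty":-40,"tz":22,"claw":1},{"wx":0,"wy":0,"wz":0,"tx":4,"ty":-40,"tz":22,"claw":1},{"wx":0,"wy":0,"wz":0,"tx":4,"ty":-40,"tz":22,"claw":1},{"wx":0,"wy":0,"wz":0,"tx":4,"ty":-40,"tz":22,"claw":1},{"wx":0,"wy":0,"wz":0,"tx":4,"ty":-40,"tz":22,"claw":1},{"wx":0,"wy":0,"wz":0,"tx":4,"ty":-40,"tz":22,"claw":1},{"wx":0,"wy":0,"wz":0,"tx":4,"ty":-40,"tz":22,"claw":1},{"wx":0,"wy":0,"wz":0,"tx":4,"ty":-40,"tz":22,"claw":1}]';python3 -m crank '[{"wx":10.7,"wy":0,"wz":0,"tx":0,"ty":0,"tz":0,"claw":1},{"wx":10.7,"wy":0,"wz":0,"tx":0,"ty":0,"tz":0,"claw":1},{"wx":10.7,"wy":0,"wz":0,"tx":0,"ty":0,"tz":0,"claw":1},{"wx":10.7,"wy":0,"wz":0,"tx":0,"ty":0,"tz":0,"claw":1},{"wx":10.7,"wy":0,"wz":0,"tx":0,"ty":0,"tz":0,"claw":1},{"wx":10.7,"wy":0,"wz":0,"tx":0,"ty":0,"tz":0,"claw":1},{"wx":10.7,"wy":0,"wz":0,"tx":0,"ty":0,"tz":0,"claw":1},{"wx":10.7,"wy":0,"wz":0,"tx":0,"ty":0,"tz":0,"claw":1}]'
python3 -m crank '[{"wx":0,"wy":0,"wz":0,"tx":0,"ty":0,"tz":0,"claw":1},{"wx":0,"wy":0,"wz":0,"tx":0,"ty":0,"tz":0,"claw":1}]'
python3 - <<'E'
from h import *
c=snap('wrist','w3'); print(c['s']['ee_pos'],c['s']['t'],Ro.from_euler('xyz',c['s']['tcp_rot']).as_matrix().round(3),c['s']['force'])
E
```

```text
t: 2.5
ee_pos: [452.8, 200.4, 361.9]
tcp_rot: [2.518, 1.565, 2.322]
force: [-0.2, -0.3, -1.1]
grip_width: 0.999
t: 3.5
ee_pos: [563.1, -150.1, 328.9]
tcp_rot: [-0.306, 1.569, -0.502]
force: [0.3, -0.1, -0.1]
grip_width: 1.0
t: 4.5
ee_pos: [562.7, -148.7, 329.1]
tcp_rot: [0.833, 1.569, -0.863]
force: [-0.1, -0.2, -0.2]
grip_width: 1.001
t: 4.75
ee_pos: [562.3, -148.2, 328.6]
tcp_rot: [0.437, 1.57, -1.249]
force: [0.3, 0.0, -0.2]
grip_width: 0.998
[ 562.28833902 -148.16536141  328.61881656] 4.75 [[ 0.     0.993 -0.115]
 [-0.001 -0.115 -0.993]
 [-1.     0.     0.001]] [ 0.25213409  0.0103496  -0.23363708]
```

View pics/w3.png

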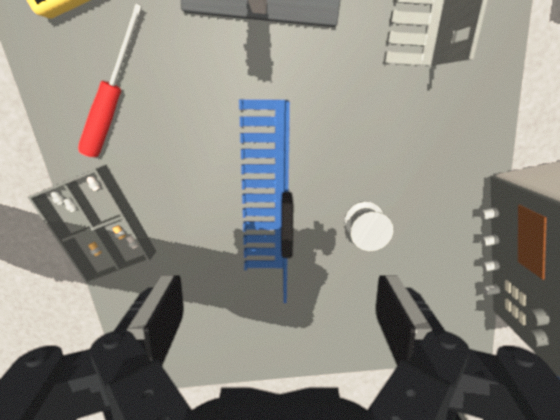

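Wrist view: the rack plate's top edge runs from (288,100) to (286,302), and the grip is at (288,224). I'll enlarge it for accurate edges.

Run:
```python
from h import *
p=load('w3')['pixels']
cv2.imwrite('pics/c5.png',cv2.resize(p[90:310,230:310],None,fx=2.7,fy=2.7,interpolation=cv2.INTER_CUBIC))
hsv=cv2.cvtColor(p,cv2.COLOR_BGR2HSV)
for r in list(range(104,300,14)):
    b=(hsv[r,230:310,0]>100)&(hsv[r,230:310,0]<125)&(hsv[r,230:310,1]>120); k=np.flatnonzero(b)+230
    d=np.flatnonzero(hsv[r,265:310,2]<45)+265
    print(r,'blue',k.min() if len(k) else None,k.max() if len(k) else None,'dark',(d.min(),d.max()) if len(d) else None)
d=(hsv[180:270,270:305,2]<40).astype(np.uint8);n,l,s,ce=cv2.connectedComponentsWithStats(d)
print(s,ce)
```

```text
104 blue 240 288 dark None
118 blue 241 288 dark None
132 blue 276 287 dark None
146 blue 276 287 dark None
160 blue 276 287 dark None
174 blue 276 287 dark None
188 blue 276 286 dark None
202 blue 244 281 dark (np.int64(283), np.int64(291))
216 blue 275 281 dark None
230 blue 276 280 dark None
244 blue 276 280 dark (np.int64(282), np.int64(291))
258 blue 276 285 dark None
272 blue 284 285 dark None
286 blue 284 285 dark None
[[   0    0   35   90 2944]
 [  13   13    9   10   77]
 [  12   60   10   17  129]] [[17.04347826 44.17391304]
 [16.51948052 17.64935065]
 [16.29457364 67.96899225]]
```

View pics/c5.png

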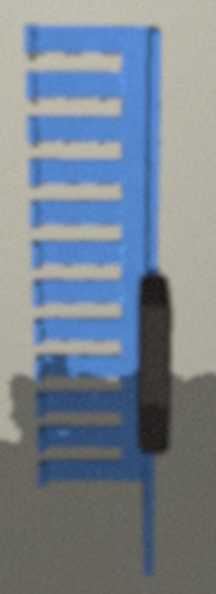

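Run:
```python
from h import *
c=load('w3'); C=lambda x,y:(230+(x+.5)/2.7-.5,90+(y+.5)/2.7-.5)
g=onz(c,[C(140,310),C(169,310),C(139,448),C(167,448)],147);print('grip top',g.round(1))
e=onz(c,[C(157,27),C(149,576)],92);print('plate top ends',e.round(1),np.linalg.norm(e[0]-e[1]),e.mean(0))
d=e[0]-e[1];print('yaw',np.degrees(np.arctan2(-d[0],d[1])))
# lengthwise grip yaw
m=(g[:2].mean(0)+0),(g[2:].mean(0));print('grip mid',(m[0]+m[1])/2,np.linalg.norm(m[0]-m[1]),np.degrees(np.arctan2(-(m[0]-m[1])[0],(m[0]-m[1])[1])))
# comb front edge z~? ends
```

```text
grip top [[ 563.2 -167.   147. ]
 [ 573.4 -168.2  147. ]
 [ 556.8 -221.   147. ]
 [ 567.2 -222.2  147. ]]
plate top ends [[ 580.4  -74.6   92. ]
 [ 551.2 -315.    92. ]] 242.2127920747489 [ 565.82480587 -194.78735556   92.        ]
yaw -6.9169867924006905
grip mid [ 565.16140181 -194.57511992  147.        ] 54.34781393161976 -6.68763139387047
```

```bash
python3 -m crank '[{"wx":0.3,"wy":0,"wz":0,"tx":0,"ty":4.5,"tz":23,"claw":1},{"wx":0,"wy":0,"wz":0,"tx":0,"ty":4,"tz":23,"claw":1},{"wx":0,"wy":0,"wz":0,"tx":40,"ty":0,"tz":0,"claw":1},{"wx":0,"wy":0,"wz":0,"tx":40,"ty":0,"tz":0,"claw":1},{"wx":0,"wy":0,"wz":0,"tx":40,"ty":0,"tz":0,"claw":1},{"wx":0,"wy":0,"wz":0,"tx":40,"ty":0,"tz":0,"claw":1},{"wx":0,"wy":0,"wz":0,"tx":40,"ty":0,"tz":0,"claw":1},{"wx":0,"wy":0,"wz":0,"tx":0,"ty":0,"tz":0,"claw":1}]'
python3 - <<'E'
from h import *
c=snap('wrist','w4'); c=snap('side','s4')
a=c['pixels'][110:290,200:380]
cv2.imwrite('pics/c6.png',cv2.resize(a,None,fx=3.3,fy=3.3,interpolation=cv2.INTER_CUBIC))
E
```

```text
t: 5.8
ee_pos: [563.2, -193.9, 126.1]
tcp_rot: [-1.571, 1.566, 3.019]
force: [-0.5, 0.2, 0.1]
grip_width: 0.999
```

View pics/w4.png

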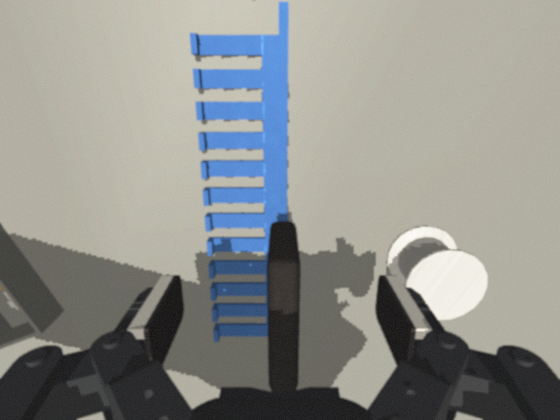

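View pics/c6.png

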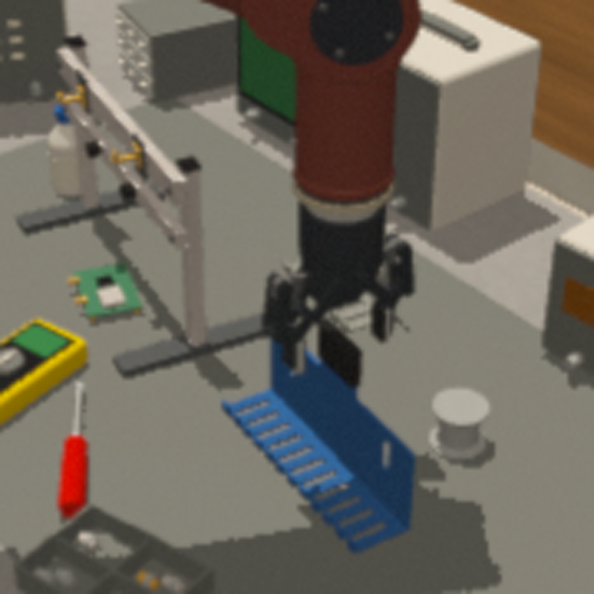

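Run:
```python
from h import *
c=load('w4'); p=c['pixels']
cv2.imwrite('pics/c7.png',cv2.resize(p[200:400,200:360],None,fx=3,fy=3,interpolation=cv2.INTER_CUBIC))
s=c['s'];t=load('s4')
R=Ro.from_euler('xyz',s['tcp_rot']).as_matrix();E=np.array(s['ee_pos'])
print('tcp px',proj(c,[E]),proj(t,[E, E+R@[0,0,30],E+R@[0,0,-30]]), 'tcp in side crop',(proj(t,[E])-[200,110])*3.3)
for r in (255,262,268,275): print(r,onz(c,[(285,r)],147).round(1))
# side-cam grip measure
S=lambda x,y:(200+(x+.5)/3.3-.5,110+(y+.5)/3.3-.5)
```

```text
tcp px [[277.60830679 298.10443055]] [[302.16823716 216.25256089]
 [307.66414583 221.4297345 ]
 [296.83622526 211.22991612]] tcp in side crop [[337.15518262 350.63345093]]
255 [[ 569.7 -163.1  147. ]]
262 [[ 569.4 -165.8  147. ]]
268 [[ 569.1 -168.1  147. ]]
275 [[ 568.8 -170.9  147. ]]
```

View pics/c7.png

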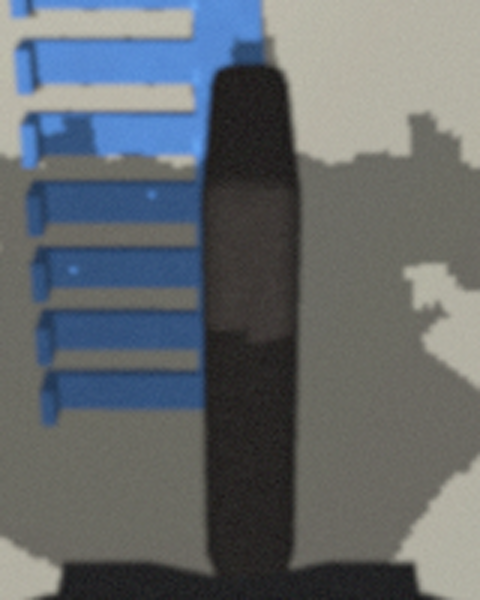

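```bash
python3 -m crank '[{"wx":0,"wy":0,"wz":0,"tx":-2,"ty":2,"tz":1.5,"claw":1},{"wx":0,"wy":0,"wz":0,"tx":0,"ty":0,"tz":0,"claw":-1},{"wx":0,"wy":0,"wz":0,"tx":0,"ty":0,"tz":0,"claw":-1},{"wx":0,"wy":0,"wz":0,"tx":0,"ty":0,"tz":0,"claw":-1},{"wx":0,"wy":0,"wz":0,"tx":0,"ty":0,"tz":0,"claw":-1},{"wx":0,"wy":0,"wz":0,"tx":0,"ty":0,"tz":0,"claw":-1},{"wx":0,"wy":0,"wz":0,"tx":0,"ty":0,"tz":0,"claw":-1},{"wx":0,"wy":0,"wz":0,"tx":0,"ty":0,"tz":0,"claw":-1}]'; python3 -m crank '[{"wx":0,"wy":0,"wz":0,"tx":0,"ty":0,"tz":0,"claw":-1},{"wx":0,"wy":0,"wz":0,"tx":0,"ty":0,"tz":0,"claw":-1}]'
```

```text
t: 6.9
ee_pos: [566.7, -196.2, 130.5]
tcp_rot: [1.604, 1.571, -0.091]
force: [-1.3, 0.3, 4.1]
grip_width: 0.131
t: 7.15
ee_pos: [566.7, -196.2, 130.4]
tcp_rot: [1.385, 1.571, -0.309]
force: [-1.4, 0.4, 4.7]
grip_width: 0.129
```

```bash
python3 -m crank '[{"wx":0,"wy":0,"wz":0,"tx":-15,"ty":0,"tz":0,"claw":-1},{"wx":0,"wy":0,"wz":0,"tx":-30,"ty":0,"tz":0,"claw":-1},{"wx":0,"wy":0,"wz":0,"tx":-40,"ty":0,"tz":0,"claw":-1},{"wx":0,"wy":0,"wz":0,"tx":-40,"ty":0,"tz":0,"claw":-1},{"wx":0,"wy":0,"wz":0,"tx":-25,"ty":0,"tz":0,"claw":-1},{"wx":0,"wy":0,"wz":0,"tx":0,"ty":-20,"tz":2.3,"claw":-1},{"wx":0,"wy":0,"wz":0,"tx":0,"ty":-40,"tz":4.5,"claw":-1},{"wx":0,"wy":0,"wz":0,"tx":0,"ty":-18,"tz":2.3,"claw":-1}]'
python3 -m crank '[{"wx":0,"wy":0,"wz":0,"tx":0,"ty":-3,"tz":-25,"claw":-1},{"wx":0,"wy":0,"wz":0,"tx":0,"ty":-6,"tz":-50,"claw":-1},{"wx":0,"wy":0,"wz":0,"tx":0,"ty":-6,"tz":-50,"claw":-1},{"wx":0,"wy":0,"wz":0,"tx":0,"ty":-6,"tz":-50,"claw":-1},{"wx":0,"wy":0,"wz":0,"tx":0,"ty":-6,"tz":-50,"claw":-1},{"wx":0,"wy":0,"wz":0,"tx":0,"ty":-6,"tz":-50,"claw":-1},{"wx":0,"wy":0,"wz":0,"tx":0,"ty":-6,"tz":-50,"claw":-1},{"wx":2.2,"wy":0,"wz":0,"tx":0,"ty":-5,"tz":-45,"claw":-1}]'
python3 -m crank '[{"wx":2.1,"wy":0,"wz":0,"tx":0,"ty":-3,"tz":-24,"claw":-1},{"wx":0,"wy":0,"wz":0,"tx":0,"ty":0,"tz":0,"claw":-1},{"wx":0,"wy":0,"wz":0,"tx":0,"ty":0,"tz":0,"claw":-1},{"wx":0,"wy":0,"wz":0,"tx":0,"ty":0,"tz":0,"claw":-1}]'
python3 - <<'E'
from h import *
c=snap('wrist','w5'); print(c['s']['ee_pos'],c['s']['t'],Ro.from_euler('xyz',c['s']['tcp_rot']).as_matrix().round(3),c['s']['force'],c['s']['moment'])
snap('side','s5');snap('top','t5')
E
```

```text
t: 8.15
ee_pos: [485.8, -196.3, 280.1]
tcp_rot: [-2.175, 1.569, 2.412]
force: [0.1, 1.4, -3.0]
grip_width: 0.125
t: 9.15
ee_pos: [489.7, 178.5, 280.5]
tcp_rot: [-1.175, 1.571, -2.908]
force: [0.0, -0.1, -4.3]
grip_width: 0.134
t: 9.65
ee_pos: [491.2, 200.0, 280.5]
tcp_rot: [2.364, 1.571, 0.593]
force: [-0.7, -0.3, -5.3]
grip_width: 0.129
[491.22118929 199.96886596 280.49926271] 9.65 [[ 0.     0.98  -0.199]
 [ 0.    -0.199 -0.98 ]
 [-1.     0.    -0.   ]] [-0.67718697 -0.34777138 -5.26719004] [-0.00721218 -0.01860403 -0.01245628]
```

View pics/w5.png

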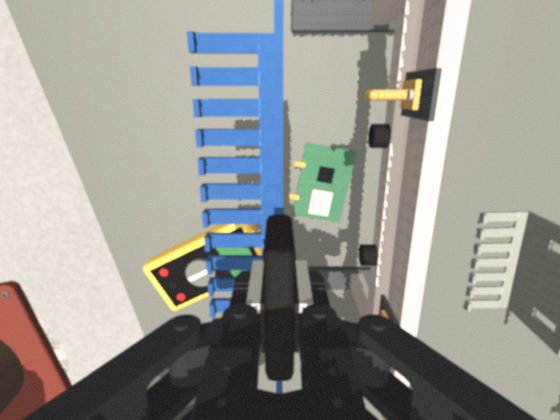

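View pics/s5.png

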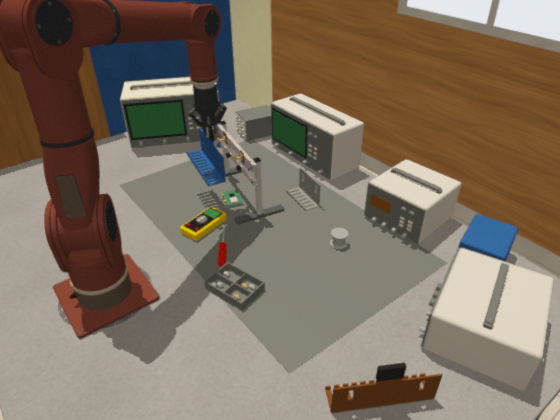

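View pics/t5.png

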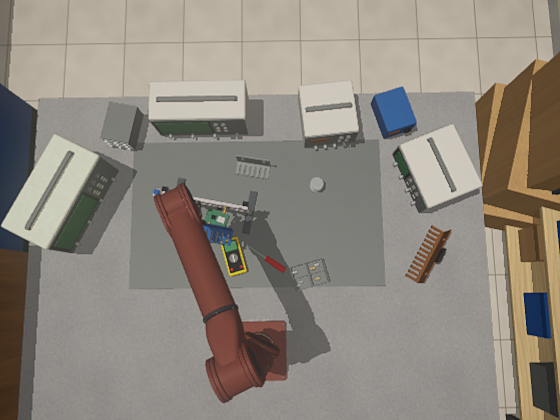

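Run:
```python
from h import *
p=load('w5')['pixels']
a=cv2.resize(p[60:140,350:450],None,fx=4,fy=4,interpolation=cv2.INTER_CUBIC)
b=cv2.resize(p[200:280,240:340],None,fx=4,fy=4,interpolation=cv2.INTER_CUBIC)
cv2.imwrite('pics/c8.png',np.hstack([a,b]))
cv2.imwrite('pics/c9.png',cv2.resize(p[0:230,230:470],None,fx=2.6,fy=2.6,interpolation=cv2.INTER_CUBIC))
```

```text
(no output)
```

View pics/c8.png

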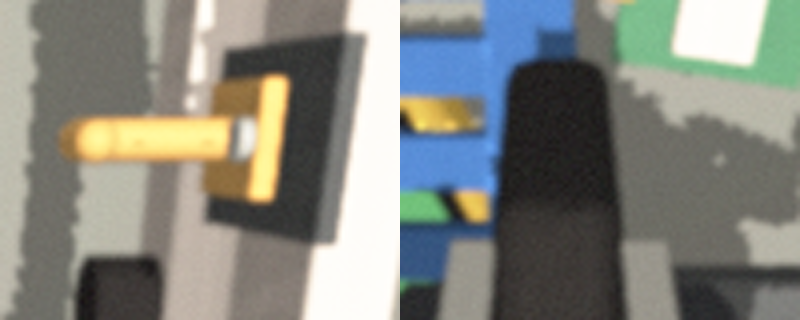

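View pics/c9.png

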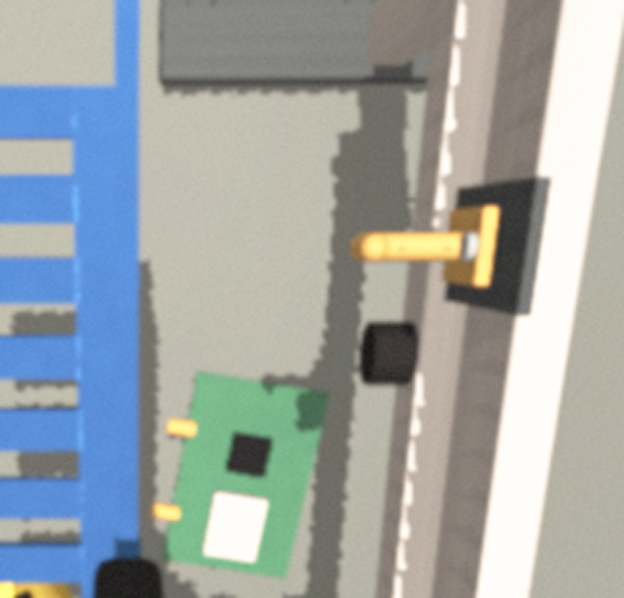

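Run:
```python
from h import *
c=load('w5');s=c['s'];Rm=Ro.from_euler('xyz',s['tcp_rot']).as_matrix();E=np.array(s['ee_pos'])
rz=E[2]-130.4;print('rz',rz)
A=lambda x,y:(350+(x+.5)/4-.5,60+(y+.5)/4-.5);B=lambda x,y:(240+(x-400+.5)/4-.5,200+(y+.5)/4-.5);C=lambda x,y:(230+(x+.5)/2.6-.5,(y+.5)/2.6-.5)
g=onz(c,[B(497,203),B(622,203)],rz+147);print('grip near edge',g.round(1))
pe=onz(c,[C(142,0),C(138,538)],rz+92);print('plate back edge',pe.round(1));d=pe[0]-pe[1];ry=np.degrees(np.arctan2(-d[0],d[1]));print('plate yaw',ry)
bf=onz(c,[C(562,0),C(478,597)],215);d=bf[0]-bf[1];print('bar yaw f',np.degrees(np.arctan2(-d[0],d[1])),bf.round(1))
bb=onz(c,[C(624,10),C(524,597)],215);d=bb[0]-bb[1];print('bar yaw b',np.degrees(np.arctan2(-d[0],d[1])),bb.round(1))
tip=onz(c,[A(92,136)],205)[0];arm=onz(c,[A(130,138),A(200,139)],197);print('tip',tip.round(1),arm.round(1))
yaw=-.196
n=np.array([np.cos(yaw),np.sin(yaw),0]);m=np.array([-n[1],n[0],0])
gc=g.mean(0);print('y along stand: tip-gripedge',(tip-gc)@m,'arm',(arm-gc)@m,' x',(tip-gc)@n, 'gripedge vs TCP',(gc-E)@n,(gc-E)@m)
print('bar front x vs grip',(bf-gc)@n, 'stand est hookL world',np.array([577.6,185,0])+n*-34+m*80)
print('tcp in stand frame',(E-[577.6,185.04,0])@n,(E-[577.6,185.04,0])@m)
```

```text
rz 150.09926270786465
grip near edge [[492.6 231.3 297.1]
 [503.5 229.1 297.1]]
plate back edge [[517.8 317.3 242.1]
 [499.3 227.5 242.1]]
plate yaw -11.622358715530137
bar yaw f -11.109407569205121 [[596.1 306.8 215. ]
 [572.8 188.3 215. ]]
bar yaw b -11.645942030481377 [[607.2 302.7 215. ]
 [583.2 186.2 215. ]]
tip [559.5 270.6 205. ] [[566.9 268.7 197. ]
 [576.8 266.5 197. ]]
y along stand: tip-gripedge 51.56189031585992 arm [51.14632417 50.91448316]  x 52.42083366959099 gripedge vs TCP 0.845082923984458 30.97919495551392
bar front x vs grip [81.1745859  81.42876441] stand est hookL world [559.83078282 270.08968751   0.        ]
tcp in stand frame -87.63231036492678 -2.1790270761972983
```

Hook-to-grip measurements in one image put the rack 1.3 mm too far toward −y. Yaw matches within 0.5°. I set the height and pre-tilt 2.3° (left lower), then look before inserting.

```bash
python3 -m crank '[{"wx":0,"wy":0,"wz":0,"tx":10.8,"ty":0,"tz":-3.5,"claw":-1},{"wx":0,"wy":-2.3,"wz":0,"tx":0,"ty":0,"tz":0,"claw":-1},{"wx":0,"wy":0,"wz":0,"tx":0,"ty":20,"tz":0,"claw":-1},{"wx":0,"wy":0,"wz":0,"tx":0,"ty":0,"tz":0,"claw":-1},{"wx":0,"wy":0,"wz":0,"tx":0,"ty":0,"tz":0,"claw":-1}]'
python3 - <<'E'
from h import *
c=snap('wrist','w6'); print(c['s']['ee_pos'],c['s']['t'],Ro.from_euler('xyz',c['s']['tcp_rot']).as_matrix().round(4),c['s']['force'],c['s']['moment'])
c=snap('side','s6')
cv2.imwrite('pics/c10.png',cv2.resize(c['pixels'][110:230,170:290],None,fx=5,fy=5,interpolation=cv2.INTER_CUBIC))
E
```

```text
t: 10.42
ee_pos: [511.0, 201.0, 269.2]
tcp_rot: [-0.012, 1.529, -1.782]
force: [0.0, 0.6, -4.5]
grip_width: 0.136
[510.975324   201.00166334 269.22986829] 10.425 [[-8.700e-03  9.803e-01 -1.972e-01]
 [-4.060e-02 -1.974e-01 -9.795e-01]
 [-9.991e-01 -5.000e-04  4.150e-02]] [ 0.01679095  0.63883081 -4.47644016] [ 0.05166549 -0.0590114  -0.01257741]
```

View pics/w6.png

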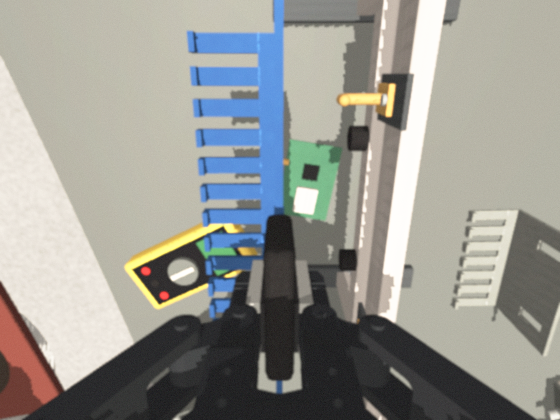

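View pics/c10.png

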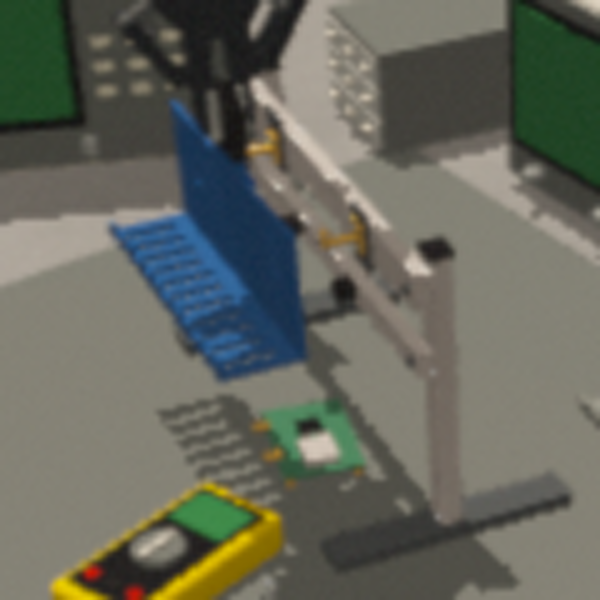

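```bash
cat >> h.py <<'E'
# rack in tool frame: rack pt (x,y,z) -> tool (130.4-z, .85+x, -1.0-y)
def rack2w(s,P):
    P=np.atleast_2d(np.array(P,float));Rm=Ro.from_euler('xyz',s['tcp_rot']).as_matrix()
    return (np.c_[130.4-P[:,2],.85+P[:,0],-1.0-P[:,1]])@Rm.T+np.array(s['ee_pos'])
SY=-.196; SN=np.array([np.cos(SY),np.sin(SY),0]); SM=np.array([-SN[1],SN[0],0]); SO=np.array([577.6,185.04,0])
def st(X):
    X=np.atleast_2d(X)-SO; return np.c_[X@SN,X@SM,X[:,2]]
E
python3 - <<'E'
from h import *
c=load('w6');s=c['s']
print('eyes in stand',st(rack2w(s,[(0,80,80),(0,-80,80),(0,80,46),(0,-80,46),(0,0,0)])).round(1))
cv2.imwrite('pics/c11.png',cv2.resize(c['pixels'][70:140,325:425],None,fx=6,fy=6,interpolation=cv2.INTER_CUBIC))
print('pred tip px',proj(c,[SO+SN*-34+SM*80+[0,0,206.5], SO+SN*-25+SM*80+[0,0,197.5]]))
print(st(onz(c,[(345,98.5)],206.5)))
E
```

```text
eyes in stand [[-67.4  81.5 215.5]
 [-67.8 -78.3 222.2]
 [-67.4  80.1 181.5]
 [-67.9 -79.8 188.2]
 [-67.7  -1.7 138.9]]
pred tip px [[344.13982442  99.83119694]
 [357.80856818  98.55690339]]
[[-33.602187    80.65341005 206.5       ]]
```

View pics/c11.png

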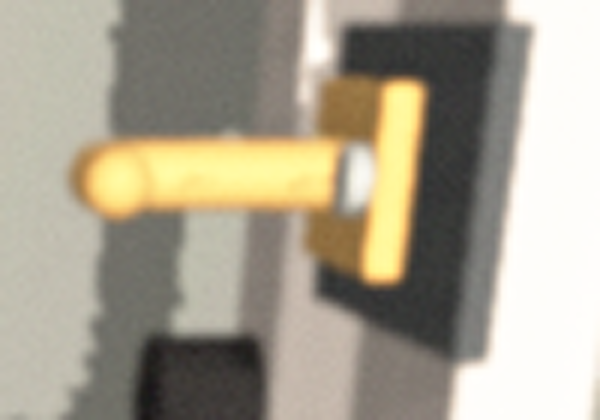

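The predicted hook tip pixel (344.1,99.8) matches the observed (344.2,99.6). I insert in slow steps and watch force.

```bash
python3 -m crank '[{"wx":0,"wy":0,"wz":0,"tx":0,"ty":20,"tz":1,"claw":-1},{"wx":0,"wy":0,"wz":0,"tx":0,"ty":5,"tz":0,"claw":-1},{"wx":0,"wy":0,"wz":0,"tx":0,"ty":4,"tz":0,"claw":-1},{"wx":0,"wy":0,"wz":0,"tx":0,"ty":0,"tz":0,"claw":-1}]'
python3 -m crank '[{"wx":0,"wy":0,"wz":0,"tx":0,"ty":4,"tz":0,"claw":-1},{"wx":0,"wy":0,"wz":0,"tx":0,"ty":0,"tz":0,"claw":-1}]'
python3 - <<'E'
from h import *
c=snap('side','s7');s=c['s']
print('eyes in stand',st(rack2w(s,[(0,80,80),(0,-80,80),(0,0,0)])).round(1),s['force'],s['moment'])
cv2.imwrite('pics/c12.png',cv2.resize(c['pixels'][110:230,170:290],None,fx=5,fy=5,interpolation=cv2.INTER_CUBIC))
E
```

```text
t: 11.02
ee_pos: [539.3, 194.1, 269.5]
tcp_rot: [-0.007, 1.53, -1.777]
force: [-0.0, -0.5, -3.7]
grip_width: 0.131
t: 11.28
ee_pos: [543.6, 193.2, 269.6]
tcp_rot: [0.002, 1.531, -1.768]
force: [0.2, -0.7, -4.4]
grip_width: 0.128
eyes in stand [[-33.9  80.3 216. ]
 [-34.4 -79.6 222.4]
 [-34.1  -2.8 139.3]] [ 0.17411696 -0.69106028 -4.37422732] [ 0.05886945 -0.05978454  0.02221444]
```

View pics/c12.png

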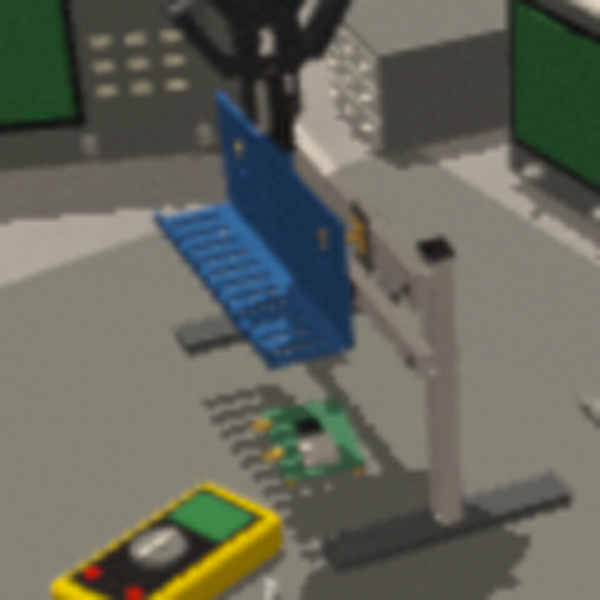

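Both hook tips show inside the slots (crop 238,147 and 322,238) and there is no contact force. I go in another 11 mm.

```bash
python3 -m crank '[{"wx":0,"wy":0,"wz":0,"tx":0,"ty":4,"tz":0,"claw":-1},{"wx":0,"wy":0,"wz":0,"tx":0,"ty":4,"tz":0,"claw":-1},{"wx":0,"wy":0,"wz":0,"tx":0,"ty":3,"tz":0,"claw":-1},{"wx":0,"wy":0,"wz":0,"tx":0,"ty":0,"tz":0,"claw":-1}]'
python3 - <<'E'
from h import *
c=snap('side','s8');s=c['s'];w=snap('wrist','w8')
print('eyes in stand',st(rack2w(s,[(0,80,80),(0,-80,80),(0,0,0)])).round(1),s['force'],s['moment'])
print('tip',proj(w,[SO+SN*-34+SM*80+[0,0,206.5]]))
cv2.imwrite('pics/c13.png',np.hstack([cv2.resize(c['pixels'][110:200,190:280],None,fx=4.4,fy=4.4,interpolation=cv2.INTER_CUBIC),cv2.resize(w['pixels'][50:200,230:380],None,fx=2.64,fy=2.64)]))
E
```

```text
t: 11.82
ee_pos: [554.5, 190.9, 269.5]
tcp_rot: [0.002, 1.53, -1.768]
force: [0.2, 1.0, -4.1]
grip_width: 0.13
eyes in stand [[-22.7  80.1 215.9]
 [-23.2 -79.8 222.3]
 [-22.9  -3.1 139.2]] [ 0.18987798  0.97148784 -4.1278538 ] [ 0.13782114 -0.02422278 -0.04412168]
tip [[258.23773966  97.3094168 ]]
```

View pics/c13.png

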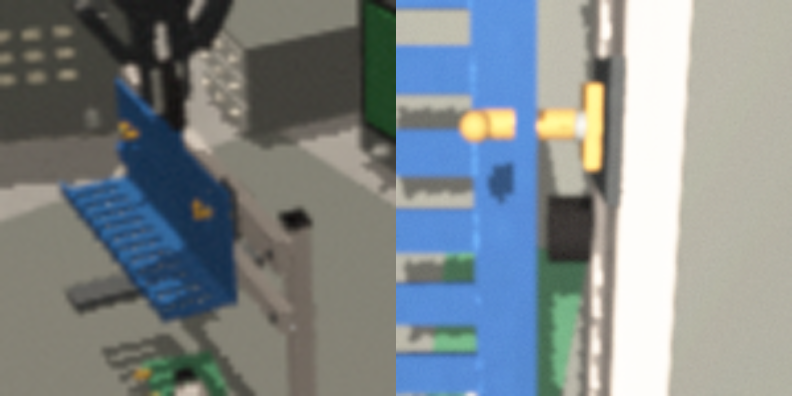

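Both hooks are through the slots and the plate is clear of the buffers. I lower it now, quickly at first, then by feel.

```bash
python3 -m crank '[{"wx":0,"wy":0,"wz":0,"tx":5,"ty":0,"tz":-0.2,"claw":-1},{"wx":0,"wy":0,"wz":0,"tx":5,"ty":0,"tz":-0.2,"claw":-1},{"wx":0,"wy":0,"wz":0,"tx":3,"ty":0,"tz":-0.2,"claw":-1},{"wx":0,"wy":0,"wz":0,"tx":0,"ty":0,"tz":0,"claw":-1}]'
python3 -c "
from h import *
s=env.sense();print(st(rack2w(s,[(0,80,80),(0,-80,80)])).round(1),s['force'].round(1) if hasattr(s['force'],'round') else s['force'],s['moment'])"
python3 -m crank '[{"wx":0,"wy":0,"wz":0,"tx":1,"ty":0,"tz":0,"claw":-1},{"wx":0,"wy":0,"wz":0,"tx":0,"ty":0,"tz":0,"claw":-1}]'
python3 -c "
from h import *
s=env.sense();print(st(rack2w(s,[(0,80,80),(0,-80,80)])).round(1),s['force'],s['moment'])"
python3 -m crank '[{"wx":0,"wy":0,"wz":0,"tx":1,"ty":0,"tz":0,"claw":-1},{"wx":0,"wy":0,"wz":0,"tx":0,"ty":0,"tz":0,"claw":-1}]'
python3 -c "
from h import *
s=env.sense();print(st(rack2w(s,[(0,80,80),(0,-80,80)])).round(1),s['force'],s['moment'])"
```

```text
t: 12.42
ee_pos: [554.1, 191.1, 256.2]
tcp_rot: [-0.01, 1.53, -1.78]
force: [-0.1, -0.1, -4.7]
grip_width: 0.134
[[-23.2  80.3 202.6]
 [-23.6 -79.6 209.1]] [-0.1 -0.1 -4.7] [ 0.05688157 -0.08086493 -0.01657801]
t: 12.68
ee_pos: [554.3, 191.1, 255.6]
tcp_rot: [0.001, 1.531, -1.768]
force: [0.1, -0.3, -4.4]
grip_width: 0.128
[[-23.   80.3 202. ]
 [-23.4 -79.6 208.4]] [ 0.07685721 -0.33643208 -4.40883399] [ 0.07220037 -0.10398315  0.00169636]
t: 12.92
ee_pos: [554.2, 191.1, 254.5]
tcp_rot: [-0.003, 1.531, -1.772]
force: [0.2, 0.6, -4.2]
grip_width: 0.132
[[-23.   80.3 200.9]
 [-23.5 -79.6 207.3]] [ 0.21846407  0.55642083 -4.23578105] [ 0.12348586 -0.04458344 -0.03022935]
```

```bash
cat > m.py <<'E'
from h import *
s=env.sense();f=np.array(s['force']);m=np.array(s['moment'])
print(st(rack2w(s,[(0,80,80),(0,-80,80)])).round(1).tolist(),'F stand xyz',round(f@SN,1),round(f@SM,1),round(f[2],1),'M about x_s',round(m@SN,3),'y_s',round(m@SM,3),s['t'])
E
python3 -m crank '[{"wx":0,"wy":0,"wz":0,"tx":1,"ty":0,"tz":0,"claw":-1},{"wx":0,"wy":0,"wz":0,"tx":0,"ty":0,"tz":0,"claw":-1}]'; python3 m.py
python3 -m crank '[{"wx":0,"wy":0,"wz":0,"tx":0.7,"ty":0,"tz":0,"claw":-1},{"wx":0,"wy":0,"wz":0,"tx":0,"ty":0,"tz":0,"claw":-1}]'; python3 m.py
```

```text
t: 13.18
ee_pos: [554.2, 191.0, 253.5]
tcp_rot: [-0.004, 1.531, -1.774]
force: [0.2, -0.2, -3.9]
grip_width: 0.129
[[-23.0, 80.2, 199.8], [-23.5, -79.7, 206.3]] F stand xyz 0.2 -0.2 -3.9 M about x_s 0.07 y_s -0.052 13.175
t: 13.42
ee_pos: [554.2, 191.0, 252.8]
tcp_rot: [-0.002, 1.531, -1.772]
force: [-0.2, 0.5, -4.7]
grip_width: 0.131
[[-23.0, 80.1, 199.2], [-23.5, -79.7, 205.6]] F stand xyz -0.3 0.4 -4.7 M about x_s 0.118 y_s -0.03 13.425
```

```bash
python3 -m crank '[{"wx":0,"wy":0,"wz":0,"tx":0.7,"ty":0,"tz":0,"claw":-1},{"wx":0,"wy":0,"wz":0,"tx":0,"ty":0,"tz":0,"claw":-1}]'; python3 m.py
```

```text
t: 13.68
ee_pos: [554.3, 191.0, 252.2]
tcp_rot: [0.002, 1.531, -1.768]
force: [0.1, -0.0, -3.8]
grip_width: 0.129
[[-23.0, 80.2, 198.6], [-23.4, -79.7, 205.0]] F stand xyz 0.1 0.0 -3.8 M about x_s 0.045 y_s -0.046 13.675
```

```bash
python3 -m crank '[{"wx":0,"wy":0,"wz":0,"tx":0.6,"ty":0,"tz":0,"claw":-1},{"wx":0,"wy":0,"wz":0,"tx":0,"ty":0,"tz":0,"claw":-1}]'; python3 m.py
```

```text
t: 13.92
ee_pos: [554.3, 191.1, 251.8]
tcp_rot: [0.006, 1.531, -1.763]
force: [0.2, 0.5, -1.3]
grip_width: 0.127
[[-22.9, 80.3, 198.2], [-23.4, -79.6, 204.6]] F stand xyz 0.1 0.6 -1.3 M about x_s -0.064 y_s 0.041 13.925
```

```bash
python3 -m crank '[{"wx":0,"wy":0,"wz":0,"tx":0.6,"ty":0,"tz":0,"claw":-1},{"wx":0,"wy":0,"wz":0,"tx":0,"ty":0,"tz":0,"claw":-1}]'; python3 m.py
```

```text
t: 14.18
ee_pos: [554.4, 191.1, 251.4]
tcp_rot: [0.011, 1.531, -1.758]
force: [-1.4, 0.4, 2.6]
grip_width: 0.129
[[-22.9, 80.4, 197.8], [-23.3, -79.5, 204.2]] F stand xyz -1.4 0.1 2.6 M about x_s -0.074 y_s 0.242 14.175
```

Contact: tool force rose 7 N, and the moment puts the load about 20 mm right of centre, so both hooks seem to share it. I press further and test that with a small left-down turn.

```bash
python3 -m crank '[{"wx":0,"wy":0,"wz":0,"tx":0.4,"ty":0,"tz":0,"claw":-1},{"wx":0,"wy":0,"wz":0,"tx":0,"ty":0,"tz":0,"claw":-1}]'; python3 m.py
```

```text
t: 14.42
ee_pos: [554.5, 191.1, 251.2]
tcp_rot: [0.016, 1.531, -1.753]
force: [-1.1, 0.6, 5.2]
grip_width: 0.134
[[-22.8, 80.4, 197.7], [-23.2, -79.5, 204.0]] F stand xyz -1.2 0.3 5.2 M about x_s -0.293 y_s 0.43 14.425
```

```bash
python3 -m crank '[{"wx":0,"wy":-0.4,"wz":0,"tx":0,"ty":0,"tz":-0.3,"claw":-1},{"wx":0,"wy":0,"wz":0,"tx":0,"ty":0,"tz":0,"claw":-1}]'; python3 m.py
```

```text
t: 14.68
ee_pos: [554.5, 191.2, 251.2]
tcp_rot: [0.012, 1.524, -1.758]
force: [-1.6, 0.1, 6.2]
grip_width: 0.133
[[-22.7, 80.1, 197.1], [-23.2, -79.7, 204.5]] F stand xyz -1.5 -0.2 6.2 M about x_s -0.086 y_s 0.459 14.675
```

```bash
python3 -m crank '[{"wx":0,"wy":-0.2,"wz":0,"tx":0.1,"ty":0,"tz":-0.2,"claw":-1},{"wx":0,"wy":0,"wz":0,"tx":0,"ty":0,"tz":0,"claw":-1}]'; python3 m.py; python3 -m crank '[{"wx":0,"wy":0,"wz":0,"tx":0,"ty":0,"tz":0,"claw":-1}]'; python3 m.py; python3 -m crank '[{"wx":0,"wy":0,"wz":0,"tx":0,"ty":0,"tz":0,"claw":-1}]'; python3 m.py
python3 - <<'E'
from h import *
c=snap('side','s9');w=snap('wrist','w9')
cv2.imwrite('pics/c14.png',np.hstack([cv2.resize(c['pixels'][110:200,190:280],None,fx=4.4,fy=4.4,interpolation=cv2.INTER_CUBIC),cv2.resize(w['pixels'][50:200,230:380],None,fx=2.64,fy=2.64)]))
E
```

```text
t: 14.92
ee_pos: [554.6, 191.3, 251.2]
tcp_rot: [0.011, 1.521, -1.759]
force: [-2.7, -0.8, 6.5]
grip_width: 0.134
[[-22.6, 80.0, 196.8], [-23.2, -79.8, 204.8]] F stand xyz -2.5 -1.3 6.5 M about x_s -0.032 y_s 0.565 14.925
t: 15.05
ee_pos: [554.6, 191.3, 251.2]
tcp_rot: [0.011, 1.521, -1.759]
force: [-2.3, -0.0, 6.9]
grip_width: 0.131
[[-22.7, 80.0, 196.8], [-23.2, -79.8, 204.8]] F stand xyz -2.2 -0.5 6.9 M about x_s -0.025 y_s 0.499 15.05
t: 15.18
ee_pos: [554.6, 191.3, 251.2]
tcp_rot: [0.011, 1.521, -1.759]
force: [-1.8, -0.4, 6.9]
grip_width: 0.133
[[-22.7, 80.0, 196.8], [-23.2, -79.8, 204.8]] F stand xyz -1.7 -0.8 6.9 M about x_s -0.018 y_s 0.519 15.175
```

View pics/c14.png

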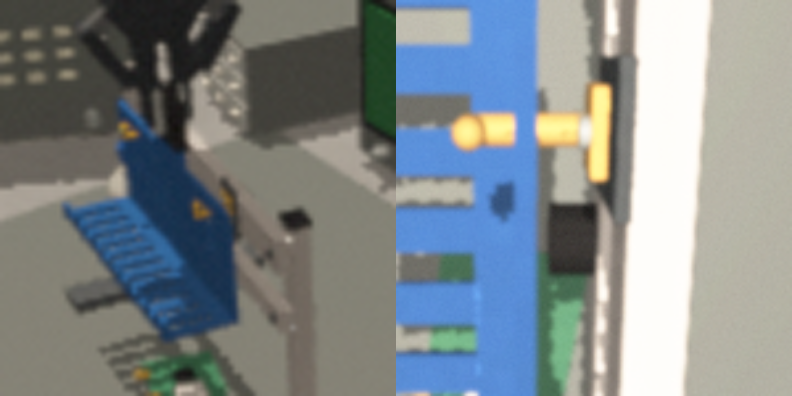

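Both slots hold hooks in the side crop (128,130; 200,210), and the load is nearly centred at about 11 N on the stand. I press slightly more and hold for a second.

```bash
python3 -m crank '[{"wx":0,"wy":0,"wz":0,"tx":0.3,"ty":0,"tz":0,"claw":-1},{"wx":0,"wy":0,"wz":0,"tx":0,"ty":0,"tz":0,"claw":-1},{"wx":0,"wy":0,"wz":0,"tx":0,"ty":0,"tz":0,"claw":-1}]'; python3 m.py; python3 -m crank '[{"wx":0,"wy":-0.1,"wz":0,"tx":0,"ty":0,"tz":0,"claw":-1},{"wx":0,"wy":0,"wz":0,"tx":0,"ty":0,"tz":0,"claw":-1},{"wx":0,"wy":0,"wz":0,"tx":0,"ty":0,"tz":0,"claw":-1},{"wx":0,"wy":0,"wz":0,"tx":0,"ty":0,"tz":0,"claw":-1}]'; python3 m.py;  python3 -m crank '[{"wx":0,"wy":0,"wz":0,"tx":0,"ty":0,"tz":0,"claw":-1},{"wx":0,"wy":0,"wz":0,"tx":0,"ty":0,"tz":0,"claw":-1},{"wx":0,"wy":0,"wz":0,"tx":0,"ty":0,"tz":0,"claw":-1},{"wx":0,"wy":0,"wz":0,"tx":0,"ty":0,"tz":0,"claw":-1},{"wx":0,"wy":0,"wz":0,"tx":0,"ty":0,"tz":0,"claw":-1},{"wx":0,"wy":0,"wz":0,"tx":0,"ty":0,"tz":0,"claw":-1}]'; python3 m.py
```

```text
t: 15.65
ee_pos: [554.6, 191.3, 251.1]
tcp_rot: [0.012, 1.521, -1.759]
force: [-2.8, -1.1, 7.6]
grip_width: 0.132
[[-22.6, 80.0, 196.7], [-23.2, -79.8, 204.7]] F stand xyz -2.5 -1.6 7.6 M about x_s -0.125 y_s 0.708 15.65
t: 16.15
ee_pos: [554.6, 191.3, 251.1]
tcp_rot: [0.012, 1.519, -1.758]
force: [-3.6, -0.8, 9.4]
grip_width: 0.129
[[-22.6, 80.0, 196.6], [-23.2, -79.8, 204.8]] F stand xyz -3.4 -1.5 9.4 M about x_s 0.013 y_s 0.707 16.15
t: 16.9
ee_pos: [554.6, 191.3, 251.1]
tcp_rot: [0.013, 1.519, -1.757]
force: [-4.6, -0.6, 8.4]
grip_width: 0.133
[[-22.6, 80.0, 196.6], [-23.1, -79.8, 204.8]] F stand xyz -4.4 -1.5 8.4 M about x_s 0.007 y_s 0.71 16.9
```

Held for over 1.5 s with tool force 7–9 N (stand load ≈12–13 N) and the moment balanced. I ease the press a little and let go.

```bash
python3 -m crank '[{"wx":0,"wy":0,"wz":0,"tx":-0.5,"ty":0,"tz":0,"claw":-1},{"wx":0,"wy":0,"wz":0,"tx":0,"ty":0,"tz":0,"claw":-1}]'; python3 m.py; python3 -m crank '[{"wx":0,"wy":0,"wz":0,"tx":0,"ty":0,"tz":0,"claw":-0.6},{"wx":0,"wy":0,"wz":0,"tx":0,"ty":0,"tz":0,"claw":-0.2},{"wx":0,"wy":0,"wz":0,"tx":0,"ty":0,"tz":0,"claw":0.3},{"wx":0,"wy":0,"wz":0,"tx":0,"ty":0,"tz":0,"claw":0.3},{"wx":0,"wy":0,"wz":0,"tx":0,"ty":0,"tz":0,"claw":0.3}]'; python3 m.py
python3 - <<'E'
from h import *
c=snap('side','s10');w=snap('wrist','w10')
cv2.imwrite('pics/c15.png',np.hstack([cv2.resize(c['pixels'][110:200,190:280],None,fx=4.4,fy=4.4,interpolation=cv2.INTER_CUBIC),cv2.resize(w['pixels'][50:350,180:380],None,fx=1.98,fy=1.32)]))
E
```

```text
t: 17.15
ee_pos: [554.6, 191.3, 251.2]
tcp_rot: [0.011, 1.519, -1.759]
force: [-2.3, -0.1, 6.7]
grip_width: 0.132
[[-22.7, 80.0, 196.7], [-23.2, -79.8, 205.0]] F stand xyz -2.2 -0.6 6.7 M about x_s 0.139 y_s 0.449 17.15
t: 17.77
ee_pos: [554.3, 191.4, 250.6]
tcp_rot: [-0.001, 1.518, -1.77]
force: [-0.1, 0.8, -0.0]
grip_width: 0.647
[[-23.0, 79.9, 196.0], [-23.4, -79.9, 204.4]] F stand xyz -0.2 0.7 -0.0 M about x_s 0.038 y_s -0.018 17.775
```

View pics/c15.png

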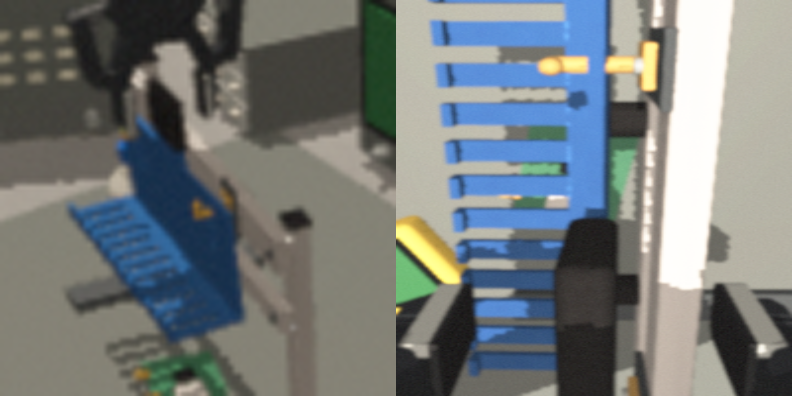

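It's hanging free, with both hooks in the slots and nothing moved on release. I retreat straight up and look again.

```bash
python3 -m crank '[{"wx":0,"wy":0,"wz":0,"tx":-8,"ty":0,"tz":0,"claw":0.3},{"wx":0,"wy":0,"wz":0,"tx":-20,"ty":0,"tz":0,"claw":0.3},{"wx":0,"wy":0,"wz":0,"tx":-30,"ty":0,"tz":0,"claw":0.3},{"wx":0,"wy":0,"wz":0,"tx":-40,"ty":0,"tz":0,"claw":0.3},{"wx":0,"wy":0,"wz":0,"tx":-30,"ty":0,"tz":0,"claw":0.3},{"wx":0,"wy":0,"wz":0,"tx":0,"ty":0,"tz":0,"claw":0.3},{"wx":0,"wy":0,"wz":0,"tx":0,"ty":0,"tz":0,"claw":0.3},{"wx":0,"wy":0,"wz":0,"tx":0,"ty":0,"tz":0,"claw":0.3}]'
python3 -m crank '[{"wx":0,"wy":0,"wz":0,"tx":0,"ty":0,"tz":0,"claw":0.3},{"wx":0,"wy":0,"wz":0,"tx":0,"ty":0,"tz":0,"claw":0.3},{"wx":0,"wy":0,"wz":0,"tx":0,"ty":0,"tz":0,"claw":0.3},{"wx":0,"wy":0,"wz":0,"tx":0,"ty":0,"tz":0,"claw":0.3}]'
python3 - <<'E'
from h import *
a=snap('side','s11');w=snap('wrist','w11')
b=snap('side','s12')
print('motion',np.abs(a['pixels'][100:240,180:300].astype(int)-b['pixels'][100:240,180:300]).mean(), np.abs(load('s5')['pixels'].astype(int)-a['pixels'])[210:300,180:380].mean())
cv2.imwrite('pics/c16.png',np.hstack([cv2.resize(b['pixels'][110:200,190:280],None,fx=4.4,fy=4.4,interpolation=cv2.INTER_CUBIC),cv2.resize(w['pixels'][:396],None,fx=.7,fy=1)]))
E
```

```text
t: 18.88
ee_pos: [555.3, 197.9, 377.6]
tcp_rot: [-0.022, 1.517, -1.792]
force: [-1.3, 0.1, -0.9]
grip_width: 0.654
t: 19.38
ee_pos: [555.7, 198.0, 378.5]
tcp_rot: [0.0, 1.518, -1.769]
force: [0.2, 0.9, -0.5]
grip_width: 0.65
motion 0.8635714285714285 3.8740185185185183
```

View pics/c16.png

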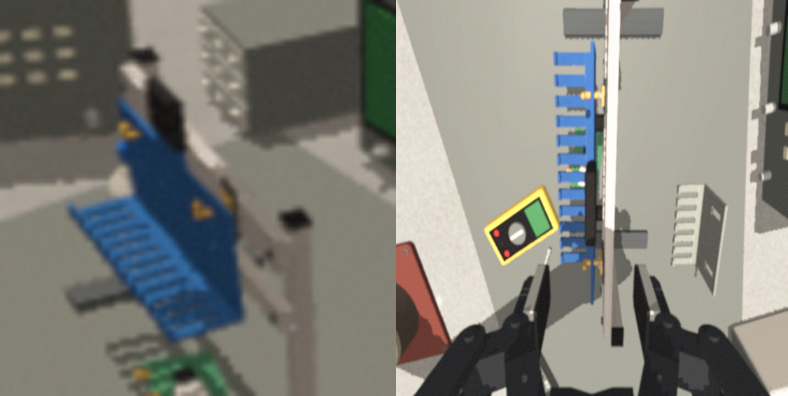

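View pics/s12.png

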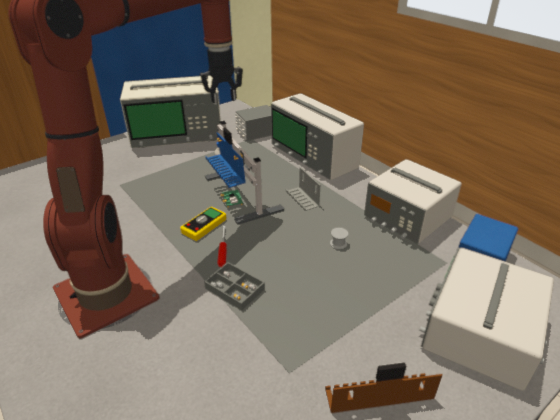

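The rack hangs on both hooks (side picture about 219,140 and 236,158), comb towards the robot. The bystanders look unmoved, and the arm is clear and still. I'm handing in.

```bash
python3 -c "
from plant import env
print(env.finish_job())"
```

```text
the job is handed in; nothing more can be done
None
```

The blue rack is hanging on both brass hooks, comb side towards the robot, and I handed the job in at about 19.5 s. No verdict was reported.

- **Hook heights:** from the wrist camera I estimated the right hook's arm at about 201 mm and the left's at about 194.5 mm, so I tilted the rack about 2.3° left-down before lowering it. Contact came within about 0.5 mm of those heights.
- **Pressing:** I brought the tool force to 7–9 N, which with the rack's weight is about 12–13 N on the stand. I trimmed the tilt until the moment was roughly balanced and held it for over 1.5 s. I then eased to about 7 N and let go. The highest total I read was about 14 N.
- **Last checks:** after I let go, the pictures showed a hook through each slot and the plate back against the buffers. Two pictures taken one after the other showed no motion. The tool force was near zero and the arm clear, and the other things on the bench looked unmoved.
- **Uncertain or in disagreement:**
  - That both hooks bore the load is inferred from the moment balance and the matching heights; the moment readings were noisy.
  - A sideways force of up to 4.4 N away from the stand built up during the press, and I did not trace its cause. It was gone after release.
  - The first two move calls were refused for a formatting error and moved nothing.
  - The top-camera and wrist-camera positions differed by about 4 mm. I used the wrist camera's.

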